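Put the claw clips back in the hairpin box by colour

ROBOT

A 7-joint arm with a two-finger parallel gripper is mounted at the origin on the work surface. World frame = base frame: x ahead of the robot, y to its left, z up, the work surface at z = 0. Lengths are in mm, angles in rad, forces in N, time in s.
With the tool pointing down it reaches from about 400 to 875 mm from the base axis. Payload 4.4 kg.
Tool frame: the origin (TCP) lies midway between the tips of the shut fingers; the grasp point (between the pads) lies ctrl.grip_depth behind it (ctrl.grip_depth is the distance from the TCP to the grasp point, in mm); z points along the fingers, y is the line along which they close (so a half turn about z gives the same grasp; the last joint's range is limited). The gripper opens to 85 mm and grips with 20 to 120 N. Pads are 22 mm wide; open, the fingers measure 114 mm over their backs; the gripper's body (76 mm by 85 mm) begins 54 mm behind the grasp point. The pads swing forward as they close: fully open they stand 13 mm farther back than shut.
Start: joints at [1.245, 0.628, 0.038, 1.517, -0.027, 0.996, -0.02], TCP at [167.004, -628.194, 231.313] pointing down, gripper open.
Joint ranges: [-3.06, 3.06], [-0.37, 2.12], [-1.25, 1.32], [0.18, 2.47], [-1.1, 4.24], [0.23, 1.98], [-2.94, 2.94]. Speed limits (rad/s): [2.57, 2.57, 3.14, 3.14, 3.14, 3.14, 3.14].

INTERFACE

Orientations are given as [roll, pitch, yaw] about the fixed x, y, z axes, in that order (R = Rz(yaw) Ry(pitch) Rx(roll)).
In Python, from cell import ctrl gives the robot as it stands.
- The arm moves only by the tool carry_out, never from a script. Its argument "deltas" is one flat list of numbers, 7 for each row, row after row: the turn, a rotation vector about the tool's x, y, z in degrees, then the shift along the tool's x, y, z in m, then the closure, from -1 (fully open) to 1 (shut). In form: [wx, wy, wz, dx, dy, dz, claw, wx, wy, wz, dx, dy, dz, claw, ...]. A call has 1 to 12 rows; each row shifts and turns the commanded pose from where the row before left it, along the tool's axes as they then stand; what a row does not reach is not made up. A row lasts 1/8 s, in which the tool goes at most 62.5 mm and 10.7 degrees, less where a joint would pass 70% of its speed; a pose out of reach is approached as far as the arm can. A call with a gripper value outside its range is refused whole. The fingers move at their own pace and stop on an object; the grip force is fixed at half the most. Time passes only in rows, so rows that do not move let the fingers close. It gives the time, the measured TCP pose, the force, the opening and the grip force at its end, in the units of the state.
- ctrl.read_state(): the state, without advancing time (a new reading comes with each control period).
- ctrl.get_image(name): name is "scene" or "side" or "wrist"; returns the picture (400x640x3 uint8, red, green, blue); there is no depth.
- ctrl.calibration(name): a dict with "mtx" (3x3 intrinsics, pixels), "distortion" ([k1, k2, p1, p2, k3] as OpenCV has them; the pictures are not rectified), "R" (3x3) and "t" (3): a world point X has camera coordinates R X + t. Camera axes: x right, y down, z forward; pixel columns grow to the right and rows downward; lengths in mm; the calibration is good to about 2 mm. A picture is of the moment at which its call begins: read the wrist's pose just before it. calibration takes no time and is no camera call; for the wrist camera it gives the pose at the moment of the call.
- ctrl.finish_job(): hands the job in; it is judged then, once.
The state is a dict: "clock": time; "qpos": joint angles; "qd": joint speeds; "tau": joint torques, N m; "eef_pos": TCP position; "tool_rot": TCP orientation; "force": force on the tool from outside, world axes, zero at the start; "torque": the same for the moment, N m; "width": finger opening in mm; "gripper_force": force on a finger pad.
Only numpy, scipy, OpenCV 4.12 (cv2) and the standard library are available. Lean on these libraries where they do the work, as an engineer would, in place of code of your own. Each camera call takes 0.05 s, during which the arm holds its last target. There are 200 camera calls.

TASK

Gather the red, yellow, green and white claw clips into the blue hairpin box, each standing upright on its teeth on the floor of the compartment of its own colour. Leave the two look-alikes, the black claw clip and the flat red barrette, where they are on the bench.

Things in the scene. Friction and masses are not known exactly. Their poses are not given: they have to be found in the camera images.
- clip_red: red plastic claw hair clip, 60 (x) x 30 (y) x 38 mm tall, about 30 g, standing on its teeth, grip tabs up. Its two long sides are flat, upright and parallel up to 32 mm (the middle 34 mm of the length up to 38 mm): pinch it across its 30 mm width; a steel spring shows between them. Origin: centre of the underside, z up.
- clip_yellow: yellow plastic claw hair clip, 60 (x) x 30 (y) x 38 mm tall, about 30 g, standing on its teeth, grip tabs up. Its two long sides are flat, upright and parallel up to 32 mm (the middle 34 mm of the length up to 38 mm): pinch it across its 30 mm width; a steel spring shows between them. Origin: centre of the underside, z up.
- clip_green: green plastic claw hair clip, 60 (x) x 30 (y) x 38 mm tall, about 30 g, standing on its teeth, grip tabs up. Its two long sides are flat, upright and parallel up to 32 mm (the middle 34 mm of the length up to 38 mm): pinch it across its 30 mm width; a steel spring shows between them. Origin: centre of the underside, z up.
- clip_white: white plastic claw hair clip, 60 (x) x 30 (y) x 38 mm tall, about 30 g, standing on its teeth, grip tabs up. Its two long sides are flat, upright and parallel up to 32 mm (the middle 34 mm of the length up to 38 mm): pinch it across its 30 mm width; a steel spring shows between them. Origin: centre of the underside, z up.
- tray_red: red compartment, one of four set two by two (89 mm apart in x, 67 in y, any corner) in the fixed open blue hairpin box (194 x 150 x 18 mm). Inside 84 mm (x) by 62 mm (y), walls 2 mm. Origin: centre of its underside, 4 mm above the bench; inner floor 3 mm and rim 16 mm above the origin; z up.
- tray_yellow: yellow compartment, one of four set two by two (89 mm apart in x, 67 in y, any corner) in the fixed open blue hairpin box (194 x 150 x 18 mm). Inside 84 mm (x) by 62 mm (y), walls 2 mm. Origin: centre of its underside, 4 mm above the bench; inner floor 3 mm and rim 16 mm above the origin; z up.
- tray_green: green compartment, one of four set two by two (89 mm apart in x, 67 in y, any corner) in the fixed open blue hairpin box (194 x 150 x 18 mm). Inside 84 mm (x) by 62 mm (y), walls 2 mm. Origin: centre of its underside, 4 mm above the bench; inner floor 3 mm and rim 16 mm above the origin; z up.
- tray_white: white compartment, one of four set two by two (89 mm apart in x, 67 in y, any corner) in the fixed open blue hairpin box (194 x 150 x 18 mm). Inside 84 mm (x) by 62 mm (y), walls 2 mm. Origin: centre of its underside, 4 mm above the bench; inner floor 3 mm and rim 16 mm above the origin; z up.
- clip_black: black plastic claw hair clip, a look-alike with no compartment, stays put. 60 (x) x 30 (y) x 38 mm tall, about 30 g, standing on its teeth, grip tabs up. Its two long sides are flat, upright and parallel up to 32 mm (the middle 34 mm of the length up to 38 mm): pinch it across its 30 mm width; a steel spring shows between them. Origin: centre of the underside, z up.
- barrette_red: red flat barrette, a look-alike that is not a claw clip; it stays where it is. A smooth low bar with three brass studs and no teeth, 64 mm long (its x), 24 mm wide (its y), 15 mm high, lying on the bench. Origin: centre of its underside, z up.
There are look-alikes about, which are no part of the job. What is shaped like the clip_yellow but pink or purple is not meant. What is shaped like the clip_green but orange or purple is not meant.

How it is judged (in metres and radians):
At the end, for the whole second after the job is handed in: Each of the four coloured claw clips stands upright (0.15 rad), at rest, in its own colour's compartment: origin within 30 mm (x) and 20 mm (y) of the compartment's origin and at most 8 mm above it (3 mm is the floor); black clip and red barrette within 20 mm of their start (x of clip_red in the frame of tray_red between -0.03 and 0.03 m and y of clip_red in the frame of tray_red between -0.02 and 0.02 m and z of clip_red in the frame of tray_red between -0.003 and 0.008 m and angle between each of clip_red, clip_yellow, clip_green, clip_white's own z axis and vertical below 0.15 rad and linear speed of each of clip_red, clip_yellow, clip_green, clip_white below 0.02 m/s and x of clip_yellow in the frame of tray_yellow between -0.03 and 0.03 m and y of clip_yellow in the frame of tray_yellow between -0.02 and 0.02 m and z of clip_yellow in the frame of tray_yellow between -0.003 and 0.008 m and x of clip_green in the frame of tray_green between -0.03 and 0.03 m and y of clip_green in the frame of tray_green between -0.02 and 0.02 m and z of clip_green in the frame of tray_green between -0.003 and 0.008 m and x of clip_white in the frame of tray_white between -0.03 and 0.03 m and y of clip_white in the frame of tray_white between -0.02 and 0.02 m and z of clip_white in the frame of tray_white between -0.003 and 0.008 m and distance of each of clip_black, barrette_red from where it was at the start of the episode below 0.02 m); the robot touches nothing.
It fails at once if the black claw clip is moved more than 20 mm (distance of clip_black from where it was at the start of the episode above 0.02 m).
It fails at once if the red barrette is moved more than 20 mm (distance of barrette_red from where it was at the start of the episode above 0.02 m).
It also fails if it takes over 104 s, if anything falls off the work surface, if the arm or the gripper's body presses on something with over 40 N, if the wrist force passes 120 N, or if a joint passes its speed limit or range.

## Working session

There is one attempt and no reset: what is moved stays moved. The work goes in short steps, Python scripts to look and compute and a tool call to move; the robot and the scene stay as the last step left them, time stands still between calls to the robot, and variables do not carry over. Pictures are saved under pics/ and viewed, at most 14 in all, crops included, and the job is handed in when it is done.

Besides the shell and the picture viewer there is one more tool, called after ">>>" as name(argument=value, ...), one argument or row to a line, values as JSON. carry_out: Moves the arm, as the interface text tells. Its arguments: {"type":"object","properties":{"deltas":{"type":"array"}},"required":["deltas"]}

```bash
mkdir -p pics; ls
python3 - <<'E'
from cell import ctrl
import cv2,numpy as np
s=ctrl.read_state();print({k:np.round(v,3) for k,v in s.items()},ctrl.grip_depth)
for n in("scene","side"):
    im=ctrl.get_image(n);cv2.imwrite(f"pics/{n}0.png",im[:,:,::-1])
    c=ctrl.calibration(n);print(n,np.round(c["mtx"],1).tolist(),np.round(c["R"],3).tolist(),np.round(c["t"]),c["distortion"])
E
```

```text
pics
{'clock': np.float64(0.0), 'qpos': array([ 1.245,  0.629,  0.038,  1.518, -0.027,  0.996, -0.02 ]), 'qd': array([ 0.   ,  0.   , -0.   ,  0.   ,  0.003,  0.001,  0.001]), 'tau': array([ 1.0000e-03, -5.6341e+01,  1.2260e+00, -1.9344e+01,  1.1000e-02,
        1.1000e-02,  0.0000e+00]), 'eef_pos': array([ 166.852, -627.568,  230.385]), 'tool_rot': array([-3.14,  0.  ,  0.26]), 'force': array([-0.43 , -1.094, -0.729]), 'torque': array([ 0.009,  0.002, -0.017]), 'gripper_force': np.float64(0.0), 'width': np.float64(85.409)} 18.700000000000003
scene [[408.1, 0.0, 323.3], [0.0, 408.1, 194.0], [0.0, 0.0, 1.0]] [[0.389, 0.921, -0.002], [0.661, -0.281, -0.696], [-0.642, 0.27, -0.718]] [-223. -302. 1192.] [-0.01008424  0.          0.          0.          0.        ]
side [[448.2, 0.0, 323.5], [0.0, 448.2, 201.5], [0.0, 0.0, 1.0]] [[-0.715, -0.698, 0.015], [-0.509, 0.507, -0.696], [0.479, -0.505, -0.718]] [383. 254. 743.] [0.03248768 0.         0.         0.         0.        ]
```

View pics/scene0.png

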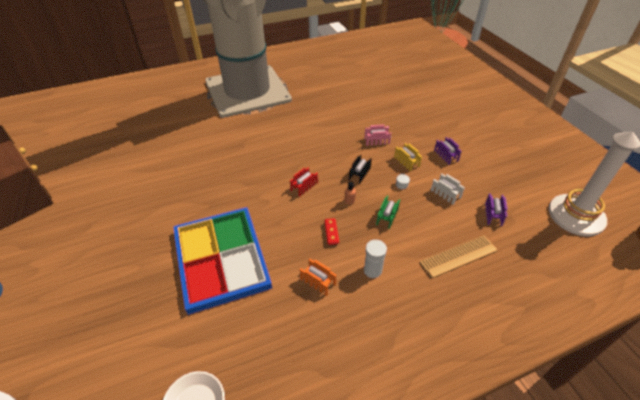

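View pics/side0.png

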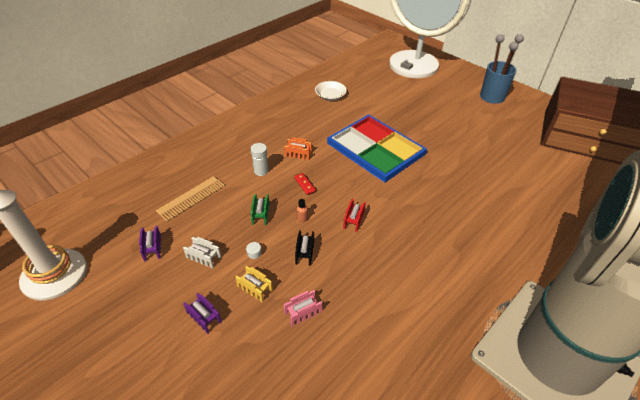

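Scene candidates: the wanted clips are red (304,181), yellow (408,155), green (388,212) and white (447,187). 
Look-alikes are black (360,169), red barrette (331,232), pink (377,134), purple (448,150) and (496,209), and orange (318,277). The white jar (402,181) and glass (375,258) could be taken for white, and the polish bottle (350,195) is also nearby. 
Box at (220,258): yellow compartment (198,243), green (234,230), red (205,280), white (242,268).

```bash
cat > h.py <<'E'
import cv2,numpy as np
from cell import ctrl
HSV={"red":[((0,150,70),(7,255,255)),((173,150,70),(180,255,255))],"yellow":[((19,150,110),(32,255,255))],
"green":[((50,110,40),(85,255,255))],"white":[((0,0,140),(180,45,255))],"blue":[((100,150,60),(125,255,255))],"orange":[((8,190,150),(15,255,255))],
"black":[((0,0,0),(180,255,40))]}
def mask(im,c):
    h=cv2.cvtColor(im,cv2.COLOR_RGB2HSV)
    return sum(cv2.inRange(h,a,b) for a,b in HSV[c]).astype(np.uint8)
def ray(cal,px):
    p=cv2.undistortPoints(np.array(px,float).reshape(-1,1,2),cal["mtx"],np.array(cal["distortion"])).reshape(-1,2)
    R=np.array(cal["R"]);d=np.c_[p,np.ones(len(p))]@R;return -R.T@np.array(cal["t"]).ravel(),d
def plane(cal,px,z):
    o,d=ray(cal,px);return (o+d*((z-o[2])/d[:,2])[:,None])[:,:2]
def blobs(m,amin=30):
    n,l,s,c=cv2.connectedComponentsWithStats(m)
    return [(s[i,4],c[i],l==i) for i in range(1,n) if s[i,4]>=amin]
E
python3 - <<'E'
from h import *
for n in("scene","side"):
    im=cv2.imread(f"pics/{n}0.png")[:,:,::-1].copy();cal=ctrl.calibration(n);print(n)
    for c in("red","yellow","green","white","black","orange"):
        for a,p,_ in blobs(mask(im,c)):
            x=plane(cal,p,18)[0]
            if 250<x[0]<900 and -600<x[1]<300: print(c,a,p.round(),x.round())
    a,p,b=max(blobs(mask(im,"blue")),key=lambda t:t[0])
    q=cv2.approxPolyN(cv2.convexHull(np.argwhere(b)[:,::-1].astype(np.int32)),4).reshape(-1,2)
    print("box",a,q.tolist(),plane(cal,q,18).round().tolist())
E
```

```text
scene
red 399 [303. 181.] [437.   9.]
red 310 [331. 231.] [591.   9.]
red 1476 [205. 278.] [ 600. -242.]
yellow 321 [407. 156.] [454. 264.]
yellow 1172 [198. 240.] [ 511. -236.]
green 202 [387. 212.] [588. 135.]
green 1052 [232. 231.] [ 513. -170.]
white 45 [361. 164.] [437. 150.]
white 87 [403. 179.] [517. 215.]
white 121 [449. 186.] [574. 297.]
white 57 [389. 207.] [579. 146.]
white 260 [376. 248.] [662.  70.]
white 1277 [241. 268.] [ 605. -176.]
white 57 [318. 273.] [669. -51.]
white 675 [188. 392.] [ 784. -303.]
white 67 [  5. 397.] [ 688. -552.]
black 152 [359. 170.] [452. 140.]
orange 45 [201. 258.] [ 554. -238.]
orange 105 [322. 267.] [660. -38.]
orange 131 [317. 278.] [678. -57.]
box 1128 [[186, 314], [173, 227], [246, 208], [272, 287]] [[658.0, -285.0], [458.0, -276.0], [465.0, -128.0], [665.0, -137.0]]
side
red 530 [372. 129.] [ 596. -240.]
red 229 [304. 183.] [574.  21.]
red 330 [354. 215.] [433.  15.]
yellow 607 [399. 146.] [ 507. -234.]
yellow 536 [254. 283.] [451. 266.]
green 666 [381. 158.] [ 510. -167.]
green 263 [260. 210.] [583. 143.]
white 963 [414.  62.] [ 723. -588.]
white 337 [332.  89.] [ 796. -299.]
white 550 [354. 141.] [ 596. -171.]
white 355 [258. 158.] [713.  38.]
white 55 [259. 206.] [592. 136.]
white 56 [354. 211.] [440.   5.]
white 490 [201. 250.] [580. 290.]
white 69 [304. 244.] [451. 141.]
white 175 [253. 250.] [511. 219.]
white 71 [253. 279.] [458. 263.]
white 93 [302. 304.] [357. 235.]
black 41 [301. 203.] [535.  67.]
black 287 [305. 248.] [443. 147.]
orange 317 [298. 148.] [673. -53.]
box 808 [[385, 182], [323, 140], [368, 114], [429, 151]] [[451.0, -110.0], [653.0, -119.0], [646.0, -281.0], [444.0, -269.0]]
```

>>> carry_out(
  deltas=[0,0,7.5,0,0,0,-1,0,0,7.5,0,0,0,-1,0,0,0,0.036,-0.043,-0.005,-1,0,0,0,0.036,-0.043,-0.005,-1,0,0,0,0.036,-0.043,-0.005,-1,0,0,0,0.036,-0.043,-0.005,-1,0,0,0,0.036,-0.043,-0.005,-1,0,0,0,0.036,-0.043,-0.005,-1,0,0,0,0.036,-0.043,-0.005,-1,0,0,0,0.036,-0.043,-0.005,-1,0,0,0,0.036,-0.043,-0.005,-1,0,0,0,0,0,0,-1],
)

```text
clock: 1.6
eef_pos: [495.3, -236.4, 276.2]
tool_rot: [-3.139, -0.002, 0.008]
force: [-0.6, -0.7, 0.5]
width: 85.2
gripper_force: 0.0
```

Run:
```python
from h import *
import time
s=ctrl.read_state();print(s["clock"],s["eef_pos"],s["tool_rot"],s["qpos"])
cal=ctrl.calibration("wrist");im=ctrl.get_image("wrist");cv2.imwrite("pics/w1.png",im[:,:,::-1])
print(np.round(cal["mtx"],1).tolist(),np.round(cal["R"],3).tolist(),ray(cal,[[320,200]])[0],cal["distortion"])
b=max(blobs(mask(im,"blue")),key=lambda t:t[0])[2]
print(plane(cal,[[0,0],[640,0],[640,400],[0,400]],0).round().tolist())
for c in("red","yellow","green","white","blue"):
    for a,p,_ in blobs(mask(im,c),300):print(c,a,p.round(),plane(cal,p,7).round(1))
q=cv2.approxPolyN(cv2.convexHull(np.argwhere(b)[:,::-1].astype(np.int32)),4).reshape(-1,2)
print(q.tolist(),plane(cal,q,18).round(1).tolist())
```

```text
1.6 [ 495.3212981  -236.37542575  276.21315865] [-3.13890104e+00 -1.94859143e-03  7.58015939e-03] [ 0.34742838  0.43257233  0.07107564  1.74714556 -0.04024853  0.96253259
 -1.12825052]
[[346.4, 0.0, 318.6], [0.0, 346.4, 197.4], [0.0, 0.0, 1.0]] [[0.007, -1.0, -0.002], [-0.963, -0.008, 0.268], [-0.268, -0.0, -0.964]] [ 563.52587624 -236.02771152  419.12629767] [-0.01318148  0.          0.          0.          0.        ]
[[670.0, 116.0], [675.0, -587.0], [130.0, -729.0], [121.0, 250.0]]
red 5117 [324.  67.] [[ 600.3 -241.2]]
red 1027 [100.  80.] [[585.3  13.3]]
yellow 4374 [319. 148.] [[ 509.4 -236.4]]
green 3696 [263. 141.] [[ 517.4 -170.4]]
white 5076 [264.  64.] [[ 603.6 -173.5]]
blue 2571 [304.  76.] [[ 591.3 -218.1]]
[[350, 212], [227, 143], [225, 11], [366, 19]] [[433.9, -274.5], [516.4, -130.0], [654.5, -136.4], [647.8, -284.7]]
```

View pics/w1.png

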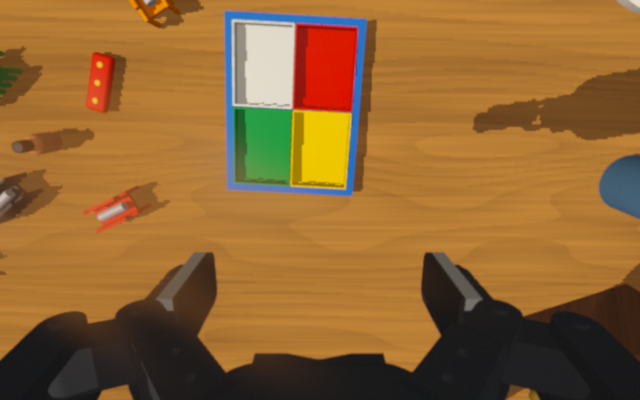

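The wrist picture shows the box with corners (227,12), (366,19), (353,194) and (228,190). White is at (264,64), red (324,67), green (263,141) and yellow (319,148), and the box is turned about -2.8°. The red claw clip with its steel spring is at (115,211), and the studded barrette is at (100,80). Red clip first.

>>> carry_out(
  deltas=[0,0,0,-0.015,-0.0415,0.007,-1,0,0,0,-0.015,-0.0415,0.007,-1,0,0,0,-0.015,-0.0415,0.007,-1,0,0,0,-0.015,-0.0415,0.007,-1,0,0,0,-0.015,-0.0415,0.007,-1,0,0,0,-0.015,-0.0415,0.007,-1,0,0,0,0,0,0,-1,0,0,0,0,0,0,-1],
)

```text
clock: 2.65
eef_pos: [402.4, 5.8, 234.4]
tool_rot: [3.141, -0.0, -0.004]
force: [0.2, -0.1, 0.1]
width: 85.7
gripper_force: 0.0
```

```bash
cat >> h.py <<'E'
def look(c,xy,name=None,r=70,z=20,aspect=1):
    "colour blob near world xy in the wrist view: centre, yaw, tool-axis move to it"
    s=ctrl.read_state();cal=ctrl.calibration("wrist");im=ctrl.get_image("wrist")
    m=mask(im,c);P=np.argwhere(m)[:,::-1].astype(float);W=plane(cal,P,z)
    k=np.hypot(*(W-xy).T)<r;P=P[k].astype(int);W=W[k]
    m2=np.zeros_like(m);m2[P[:,1],P[:,0]]=255
    bl=[b for b in blobs(m2,25)];keep=np.any([b[2] for b in bl],0)
    W=W[keep[P[:,1],P[:,0]]].astype(np.float32)
    (cx,cy),(w,h),a=cv2.minAreaRect(W);a=a if w>h else a+90
    a=(a+90)%180-90;p=s["eef_pos"];yw=s["tool_rot"][2]
    dx,dy=cx-p[0],cy-p[1];cc,ss=np.cos(yw),np.sin(yw)
    print(c,"n",len(W),"xy",round(cx,1),round(cy,1),"size",round(max(w,h)),round(min(w,h)),"yaw",round(a,1),"| TCP",p.round(1),"yaw",round(np.degrees(yw),2))
    print("tool move mm",round(dx*cc+dy*ss,1),round(dx*ss-dy*cc,1),round(p[2],1),"turn wz",round((np.degrees(yw)-a+90)%180-90,1),"q7",round(s["qpos"][6],2))
    if name:
        u,v=P.mean(0).astype(int);y0,x0=max(v-70,0),max(u-90,0)
        cv2.imwrite(f"pics/{name}.png",cv2.resize(im[y0:v+70,x0:u+90,::-1],None,fx=3,fy=3))
E
python3 -c "
from h import *
look('red',(435,12),'red_c')"
```

```text
red n 1214 xy 434.0 10.0 size 61 33 yaw -64.2 | TCP [402.4   5.8 234.4] yaw -0.23
tool move mm 31.6 -4.3 234.4 turn wz 64.0 q7 -1.66
```

View pics/red_c.png

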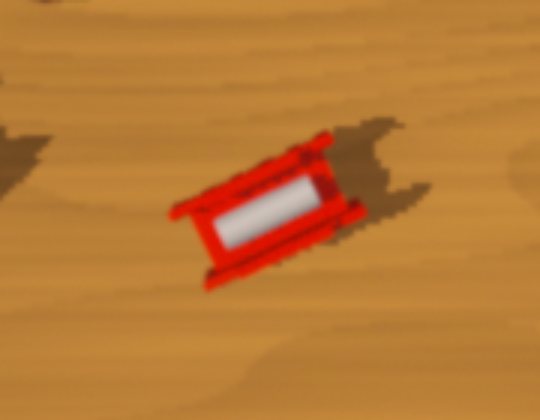

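The close crop confirms the red claw clip: two toothed sides with a steel spring between, at (434,10) and yaw -64°. I'll turn to +116°, since it keeps joint 7 away from its limit.

>>> carry_out(
  deltas=[0,0,-9.7,0,0,0.01,-0.6,0,0,-9.7,0,0,0.01,-0.6,0,0,-9.7,0,0,0.01,-0.6,0,0,-9.7,0,0,0.01,-0.6,0,0,-9.7,0,0,0.01,-0.6,0,0,-9.7,0,0,0.01,-0.6,0,0,-9.7,0,0,0.01,-0.6,0,0,-9.7,0,0,0.01,-0.6,0,0,-9.7,0,0,0.01,-0.6,0,0,-9.7,0,0,0.01,-0.6,0,0,-9.7,0,0,0.01,-0.6,0,0,-9.3,0,0,0.01,-0.6],
)

```text
clock: 4.2
eef_pos: [403.0, 5.4, 113.9]
tool_rot: [3.141, 0.001, 2.024]
force: [0.1, 0.4, 0.3]
width: 68.2
gripper_force: 0.0
```

```bash
cat >> h.py <<'E'
def go(x,y,z,yaw):
    s=ctrl.read_state();p=s["eef_pos"];r,pt,yw=s["tool_rot"];dx,dy=x-p[0],y-p[1];c,n=np.cos(yw),np.sin(yw)
    print(round(s["clock"],2),"w",s["width"].round(1),"grip",s["gripper_force"].round(1),"TCP",p.round(1),"rpy",np.degrees([r,pt,yw]).round(1),"q7",s["qpos"][6].round(2))
    print("tool move mm",round(dx*c+dy*n,1),round(dx*n-dy*c,1),round(p[2]-z,1),"wz",round((np.degrees(yw)-yaw+90)%180-90,1))
E
python3 -c "
from h import *
look('red',(434,10))
go(434,10,10,116)"
```

```text
red n 2576 xy 437.0 10.0 size 67 34 yaw -64.0 | TCP [403.    5.4 113.9] yaw 115.97
tool move mm -10.7 32.5 113.9 turn wz -0.0 q7 -0.2Traceback (most recent call last):
  File "<string>", line 4, in <module>
    go(434,10,10,116)
    ~~^^^^^^^^^^^^^^^
  File "h.py", line 35, in go
    print(round(s["clock"],2),"w",s["width"].round(1),"grip",s["gripper_force"].round(1),"TCP",p.round(1),"rpy",np.degrees([r,pt,yw]).round(1),"q7",s["qpos"][6].round(2))
                                  ^^^^^^^^^^^^^^^^
AttributeError: 'float' object has no attribute 'round'
```

>>> carry_out(
  deltas=[0,0,0,-0.005,0.0155,0.01,-0.6,0,0,0,-0.005,0.0155,0.01,-0.6,0,0,0,0,0,0.023,-0.6,0,0,0,0,0,0.02,-0.6,0,0,0,0,0,0.02,-0.6,0,0,0,0,0,0.02,-0.6,0,0,0,0,0,0,-0.6,0,0,0,0,0,0,1,0,0,0,0,0,0,1,0,0,0,0,0,0,1,0,0,0,0,0,0,1,0,0,0,0,0,0,1],
)

```text
clock: 5.75
eef_pos: [435.3, 11.9, 12.1]
tool_rot: [3.14, 0.001, 2.022]
force: [0.0, 0.6, 6.4]
width: 29.2
gripper_force: 59.8
```

```bash
sed -i 's/s\["width"\].round(1)/round(float(s["width"]),1)/;s/s\["gripper_force"\].round(1)/round(float(s["gripper_force"]),1)/' h.py; python3 -c "
from h import *
cv2.imwrite('pics/w2.png',ctrl.get_image('wrist')[:,:,::-1])
go(600.2,-241.2,150,-2.8)"
```

```text
5.8 w 28.9 grip 59.8 TCP [435.3  11.9  12.2] rpy [1.799e+02 1.000e-01 1.159e+02] q7 -0.59
tool move mm -299.7 38.0 -137.8 wz -61.3
```

View pics/w2.png

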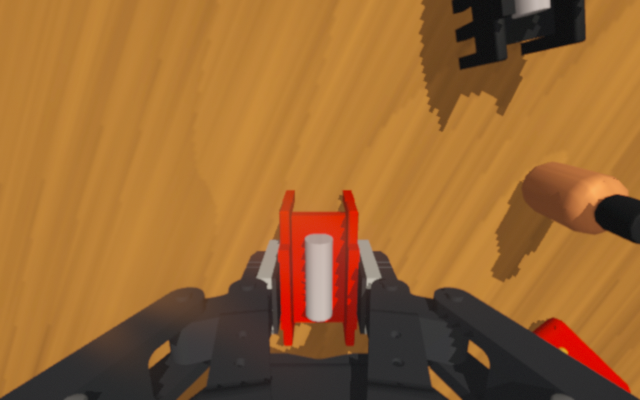

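Gripped at (318,270) with 29 mm width. The black clip and bottle are clear. Lifting and turning to the box's direction.

>>> carry_out(
  deltas=[0,0,0,0,0,-0.03,1,0,0,0,0,0,-0.035,1,0,0,0,0,0,-0.035,1,0,0,-10.2,0,0,0,1,0,0,-10.2,0,0,0,1,0,0,-10.2,0,0,0,1,0,0,-10.2,0,0,0,1,0,0,-10.2,0,0,0,1,0,0,-10.2,0,0,0,1,0,0,0,0,0,0,1],
)

```text
clock: 7.05
eef_pos: [434.3, 11.7, 111.3]
tool_rot: [3.141, -0.001, 3.088]
force: [0.5, -0.8, 0.2]
width: 29.0
gripper_force: 59.3
```

```bash
python3 -c "
from h import *
go(600.2,-241.2,60,-2.8)"
```

```text
7.05 w 29.0 grip 59.3 TCP [434.3  11.7 111.3] rpy [180.  -0. 177.] q7 0.48
tool move mm -179.1 -243.8 51.3 wz -0.2
```

>>> carry_out(
  deltas=[0,0,0,-0.0224,-0.0305,0,1,0,0,0,-0.0224,-0.0305,0,1,0,0,0,-0.0224,-0.0305,0,1,0,0,0,-0.0224,-0.0305,0,1,0,0,0,-0.0224,-0.0305,0,1,0,0,0,-0.0224,-0.0305,0,1,0,0,0,-0.0224,-0.0305,0.015,1,0,0,0,-0.0224,-0.0305,0.015,1,0,0,0,0,0,0.02,1,0,0,0,0,0,0,1,0,0,0,0,0,0,1],
)

```text
clock: 8.43
eef_pos: [601.1, -239.4, 62.0]
tool_rot: [3.141, 0.0, 3.092]
force: [0.6, -0.2, 0.5]
width: 29.2
gripper_force: 59.3
```

```bash
python3 -c "
from h import *
go(600.2,-241.2,19,-2.8)
cv2.imwrite('pics/w3.png',ctrl.get_image('wrist')[:,:,::-1])"
```

```text
8.43 w 29.2 grip 59.3 TCP [ 601.1 -239.4   62. ] rpy [180.    0.  177.2] q7 1.13
tool move mm 0.8 -1.9 43.0 wz -0.0
```

View pics/w3.png

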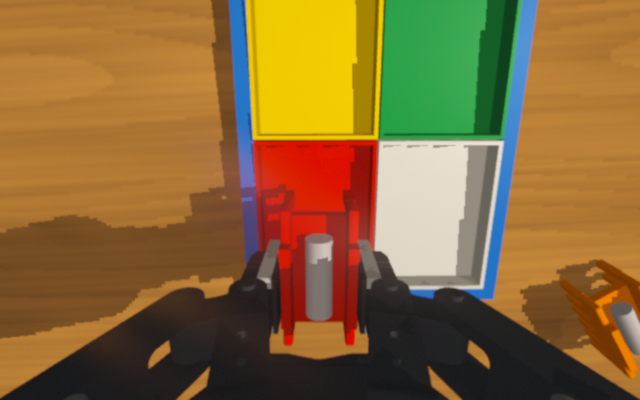

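The red clip sits centred over the red compartment (columns 255–377). Lowering and releasing with a small opening.

>>> carry_out(
  deltas=[0,0,0,0,-0.0015,0.015,1,0,0,0,0,0,0.015,1,0,0,0,0,0,0.008,1,0,0,0,0,0,0.004,1,0,0,0,0,0,0,1,0,0,0,0,0,0,-0.1,0,0,0,0,0,0,-0.1,0,0,0,0,0,0,-0.1,0,0,0,0,0,-0.02,-0.1,0,0,0,0,0,-0.04,-0.1,0,0,0,0,0,-0.06,-0.1,0,0,0,0,0,-0.06,-0.1],
)

```text
clock: 9.98
eef_pos: [601.0, -242.1, 202.5]
tool_rot: [3.141, 0.001, 3.091]
force: [0.8, -0.0, 0.5]
width: 47.1
gripper_force: 0.0
```

```bash
python3 -c "
from h import *
go(385,265,230,0)
cv2.imwrite('pics/w4.png',ctrl.get_image('wrist')[:,:,::-1])"
```

```text
9.97 w 47.1 grip 0.0 TCP [ 601.  -242.1  202.5] rpy [1.800e+02 1.000e-01 1.771e+02] q7 1.25
tool move mm 241.2 495.6 -27.5 wz -2.9
```

View pics/w4.png

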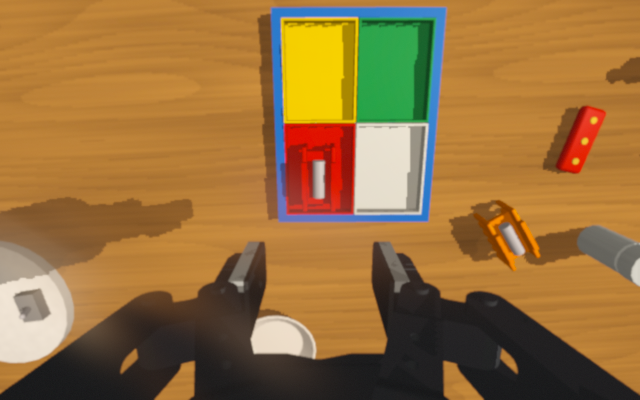

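Red stands in its compartment (318,178). On to yellow.

>>> carry_out(
  deltas=[0,0,0,0.0097,0.0456,-0.003,-0.6,0,0,0,0.0097,0.0456,-0.003,-0.6,0,0,0,0.0097,0.0456,-0.003,-0.6,0,0,0,0.0097,0.0456,-0.003,-0.6,0,0,0,0.0097,0.0456,-0.003,-0.6,0,0,0,0.0097,0.0456,-0.003,-0.6,0,0,0,0.0097,0.0456,-0.003,-0.6,0,0,0,0.0097,0.0456,-0.003,-0.6,0,0,0,0.0097,0.0456,-0.003,-0.6,0,0,0,0.0097,0.0456,-0.003,-0.6,0,0,0,0.0097,0.0456,-0.003,-0.6,0,0,0,0,0,0,-0.6],
)

```text
clock: 11.52
eef_pos: [518.0, 269.5, 234.4]
tool_rot: [3.137, 0.001, 3.098]
force: [0.4, -0.3, 0.2]
width: 68.4
gripper_force: 0.0
```

```bash
python3 -c "
from h import *
look('yellow',(452,265),'yel_c')
look('white',(577,294))"
```

```text
yellow n 1550 xy 452.2 265.2 size 63 34 yaw 9.4 | TCP [518.  269.5 234.4] yaw 177.53
tool move mm 65.6 -7.1 234.4 turn wz -11.9 q7 0.41
white n 1139 xy 579.4 289.1 size 65 32 yaw 19.5 | TCP [519.  266.3 233.6] yaw 177.34
tool move mm -59.3 25.5 233.6 turn wz -22.2 q7 0.41
```

View pics/yel_c.png

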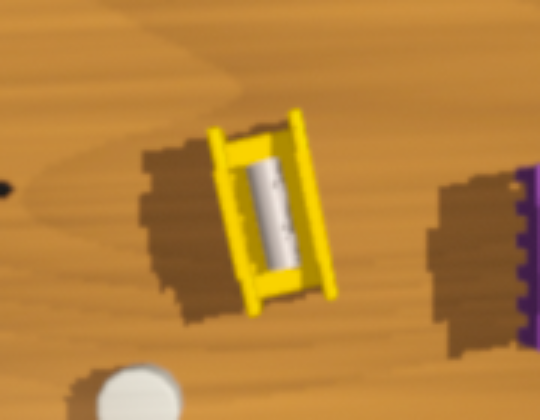

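The crop shows the yellow claw clip with a spring, turned about 11°. The white jar is below left and the purple clip is well right, so both are clear.

>>> carry_out(
  deltas=[0,0,0,0.0335,-0.0022,0.02,-0.6,0,0,0,0.0335,-0.0022,0.02,-0.6,0,0,-6.5,0,0,0.03,-0.6,0,0,-6.5,0,0,0.03,-0.6,0,0,0,0,0,0.03,-0.6,0,0,0,0,0,0,-0.6,0,0,0,0,0,0,-0.6],
)

```text
clock: 12.5
eef_pos: [453.6, 262.7, 103.4]
tool_rot: [3.141, 0.001, -2.967]
force: [0.5, 0.6, 1.7]
width: 68.2
gripper_force: 0.0
```

```bash
python3 -c "
from h import *
go(452,265,12,10.5)
look('yellow',(452,265))"
```

```text
12.5 w 68.2 grip 0.0 TCP [453.6 262.7 103.4] rpy [ 1.8e+02  1.0e-01 -1.7e+02] q7 0.32
tool move mm 1.2 2.5 91.4 wz -0.5
yellow n 3169 xy 453.0 266.3 size 69 34 yaw 9.4 | TCP [453.6 262.7 103.4] yaw -169.99
tool move mm 0.0 3.7 103.4 turn wz 0.6 q7 0.32
```

>>> carry_out(
  deltas=[0,0,0,0.0005,0.003,0.02,-0.6,0,0,0,0,0,0.03,-0.6,0,0,0,0,0,0.02,-0.6,0,0,0,0,0,0.021,-0.6,0,0,0,0,0,0,-0.6,0,0,0,0,0,0,1,0,0,0,0,0,0,1,0,0,0,0,0,0,1,0,0,0,0,0,0,1,0,0,0,0,0,0,1],
)

```text
clock: 13.8
eef_pos: [452.6, 266.3, 12.6]
tool_rot: [3.141, 0.002, -2.966]
force: [0.2, -0.5, 6.5]
width: 28.8
gripper_force: 59.6
```

```bash
python3 -c "
from h import *
go(510.5,-237,110,-2.8)"
```

```text
13.8 w 28.8 grip 59.6 TCP [452.6 266.3  12.6] rpy [ 1.800e+02  1.000e-01 -1.699e+02] q7 0.16
tool move mm 31.0 -505.7 -97.4 wz 12.9
```

>>> carry_out(
  deltas=[0,0,0,0,0,-0.03,1,0,0,0,0,0,-0.035,1,0,0,0,0,0,-0.035,1,0,0,6.5,0,0,0,1,0,0,6.5,0,0,0,1,0,0,0,-0.0075,-0.0455,0,1,0,0,0,-0.0075,-0.0455,0,1,0,0,0,-0.0075,-0.0455,0,1,0,0,0,-0.0075,-0.0455,0,1,0,0,0,-0.0075,-0.0455,0,1,0,0,0,-0.0075,-0.0455,0,1],
)

```text
clock: 15.18
eef_pos: [483.2, -10.6, 111.9]
tool_rot: [-3.141, 0.001, 3.091]
force: [0.5, -0.2, 0.2]
width: 29.2
gripper_force: 59.3
```

>>> carry_out(
  deltas=[0,0,0,-0.0075,-0.0455,0,1,0,0,0,-0.0075,-0.0455,0,1,0,0,0,-0.0075,-0.0455,0,1,0,0,0,-0.0075,-0.0455,0,1,0,0,0,-0.0075,-0.0455,0,1,0,0,0,0,0,0.02,1,0,0,0,0,0,0.02,1,0,0,0,0,0,0,1],
)

```text
clock: 16.18
eef_pos: [507.4, -236.3, 69.8]
tool_rot: [3.14, -0.003, 3.094]
force: [-0.4, 0.8, -0.4]
width: 29.0
gripper_force: 59.4
```

```bash
python3 -c "
from h import *
go(510.5,-237,20,-2.8)"
```

```text
16.18 w 29.0 grip 59.4 TCP [ 507.4 -236.3   69.8] rpy [179.9  -0.2 177.2] q7 1.07
tool move mm -3.1 -0.6 49.8 wz 0.0
```

>>> carry_out(
  deltas=[0,0,0,-0.003,0,0.015,1,0,0,0,0,0,0.015,1,0,0,0,0,0,0.012,1,0,0,0,0,0,0.006,1,0,0,0,0,0,0,1,0,0,0,0,0,0,-0.1,0,0,0,0,0,0,-0.1,0,0,0,0,0,0,-0.1,0,0,0,0,0,-0.02,-0.1,0,0,0,0,0,-0.04,-0.1,0,0,0,0,0,-0.06,-0.1,0,0,0,0,0,-0.06,-0.1],
)

```text
clock: 17.68
eef_pos: [511.6, -237.9, 206.4]
tool_rot: [3.141, 0.001, 3.092]
force: [0.5, -1.0, 1.3]
width: 47.0
gripper_force: 0.0
```

```bash
python3 -c "
from h import *
go(653,139,230,-2.8)
cv2.imwrite('pics/w5.png',ctrl.get_image('wrist')[:,:,::-1])"
```

```text
17.68 w 47.0 grip 0.0 TCP [ 511.6 -237.9  206.4] rpy [180.    0.  177.1] q7 1.24
tool move mm -122.4 383.5 -23.6 wz -0.1
```

View pics/w5.png

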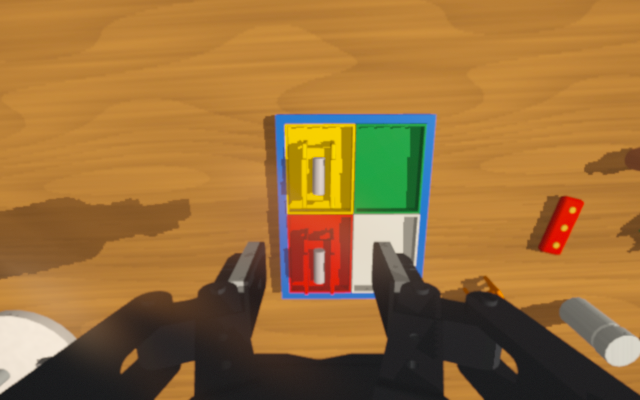

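Yellow is standing in its compartment (319,175) and red still is too (319,265). Now green.

>>> carry_out(
  deltas=[0,0,0,-0.0122,0.0384,-0.003,-0.6,0,0,0,-0.0122,0.0384,-0.003,-0.6,0,0,0,-0.0122,0.0384,-0.003,-0.6,0,0,0,-0.0122,0.0384,-0.003,-0.6,0,0,0,-0.0122,0.0384,-0.003,-0.6,0,0,0,-0.0122,0.0384,-0.003,-0.6,0,0,0,-0.0122,0.0384,-0.003,-0.6,0,0,0,-0.0122,0.0384,-0.003,-0.6,0,0,0,-0.0122,0.0384,-0.003,-0.6,0,0,0,-0.0122,0.0384,-0.003,-0.6,0,0,0,0,0,0,-0.6,0,0,0,0,0,0,-0.6],
)

```text
clock: 19.23
eef_pos: [652.8, 138.5, 234.0]
tool_rot: [-3.141, 0.0, 3.091]
force: [-0.2, 0.0, -0.5]
width: 68.3
gripper_force: 0.0
```

```bash
python3 -c "
from h import *
look('green',(585,139),'gr_c')
look('white',(577,294))"
```

```text
green n 1196 xy 586.6 137.5 size 61 31 yaw -48.5 | TCP [652.8 138.5 234. ] yaw 177.1
tool move mm 66.1 -4.3 234.0 turn wz 45.6 q7 0.74
white n 1364 xy 576.8 295.6 size 61 34 yaw 19.9 | TCP [653.  137.6 233.8] yaw 177.03
tool move mm 84.3 153.9 233.8 turn wz -22.8 q7 0.74
```

View pics/gr_c.png

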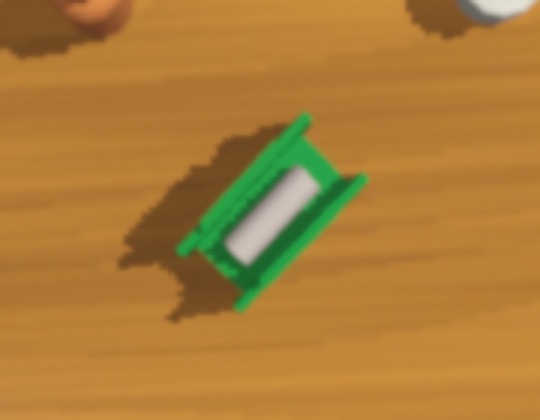

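The green claw clip with its spring is confirmed, yaw about -47.5°. The bottle is upper left and outside the finger sweep.

>>> carry_out(
  deltas=[0,0,0,0.0335,-0.0017,0.02,-0.6,0,0,0,0.0335,-0.0017,0.02,-0.6,0,0,9,0,0,0.03,-0.6,0,0,9,0,0,0.03,-0.6,0,0,9,0,0,0.03,-0.6,0,0,9,0,0,0,-0.6,0,0,8.6,0,0,0,-0.6,0,0,0,0,0,0,-0.6,0,0,0,0,0,0,-0.6],
)

```text
clock: 20.45
eef_pos: [586.1, 138.2, 103.5]
tool_rot: [-3.142, 0.0, 2.314]
force: [-0.3, 0.3, -0.3]
width: 68.5
gripper_force: 0.0
```

```bash
python3 -c "
from h import *
go(586.3,137.5,12,-47.5)
look('green',(586,138))"
```

```text
20.45 w 68.5 grip 0.0 TCP [586.1 138.2 103.5] rpy [-180.     0.   132.6] q7 -0.11
tool move mm -0.6 -0.3 91.5 wz 0.1
green n 2066 xy 587.0 137.7 size 67 32 yaw -47.9 | TCP [586.1 138.2 103.5] yaw 132.57
tool move mm -0.9 0.3 103.5 turn wz 0.5 q7 -0.11
```

>>> carry_out(
  deltas=[0,0,0,0,0,0.02,-0.6,0,0,0,0,0,0.03,-0.6,0,0,0,0,0,0.02,-0.6,0,0,0,0,0,0.021,-0.6,0,0,0,0,0,0,-0.6,0,0,0,0,0,0,1,0,0,0,0,0,0,1,0,0,0,0,0,0,1,0,0,0,0,0,0,1,0,0,0,0,0,0,1],
)

```text
clock: 21.75
eef_pos: [586.9, 139.3, 13.5]
tool_rot: [3.14, 0.001, 2.312]
force: [-0.8, 0.2, 7.9]
width: 28.9
gripper_force: 59.7
```

>>> carry_out(
  deltas=[0,0,0,0,0,-0.03,1,0,0,0,0,0,-0.035,1,0,0,0,0,0,-0.04,1,0,0,-9,0,0,0,1,0,0,-9,0,0,0,1,0,0,-9,0,0,0,1,0,0,-9,0,0,0,1,0,0,-8.6,0,0,0,1,0,0,0,0,0,0,1,0,0,0,0,0,0,1],
)

```text
clock: 23.0
eef_pos: [586.0, 138.8, 117.3]
tool_rot: [-3.141, -0.0, 3.088]
force: [-0.0, -1.5, -0.0]
width: 29.1
gripper_force: 59.1
```

```bash
python3 -c "
from h import *
go(514.4,-169.5,70,-2.8)"
```

```text
23.0 w 29.1 grip 59.1 TCP [586.  138.8 117.3] rpy [-180.    -0.   176.9] q7 0.54
tool move mm 55.0 -311.7 47.3 wz -0.3
```

>>> carry_out(
  deltas=[0,0,0,0.0069,-0.039,0,1,0,0,0,0.0069,-0.039,0,1,0,0,0,0.0069,-0.039,0,1,0,0,0,0.0069,-0.039,0,1,0,0,0,0.0069,-0.039,0,1,0,0,0,0.0069,-0.039,0,1,0,0,0,0.0069,-0.039,0,1,0,0,0,0.0069,-0.039,0,1,0,0,0,0,0,0.025,1,0,0,0,0,0,0.02,1,0,0,0,0,0,0,1,0,0,0,0,0,0,1],
)

```text
clock: 24.5
eef_pos: [515.7, -168.8, 72.8]
tool_rot: [3.141, 0.001, 3.092]
force: [0.2, -0.9, 0.6]
width: 29.3
gripper_force: 59.3
```

```bash
python3 -c "
from h import *
go(514.4,-169.5,21,-2.8)"
```

```text
24.5 w 29.3 grip 59.3 TCP [ 515.7 -168.8   72.8] rpy [180.    0.  177.2] q7 0.93
tool move mm 1.2 -0.7 51.8 wz -0.0
```

>>> carry_out(
  deltas=[0,0,0,0.001,0,0.02,1,0,0,0,0,0,0.015,1,0,0,0,0,0,0.01,1,0,0,0,0,0,0.006,1,0,0,0,0,0,0,1,0,0,0,0,0,0,-0.1,0,0,0,0,0,0,-0.1,0,0,0,0,0,0,-0.1,0,0,0,0,0,-0.02,-0.1,0,0,0,0,0,-0.04,-0.1,0,0,0,0,0,-0.06,-0.1,0,0,0,0,0,-0.06,-0.1],
)

```text
clock: 26.0
eef_pos: [513.7, -169.7, 203.0]
tool_rot: [3.141, -0.001, 3.091]
force: [1.2, -1.4, -0.0]
width: 47.0
gripper_force: 0.0
```

```bash
python3 -c "
from h import *
go(645,295,225,-2.8)"
```

```text
26.0 w 47.0 grip 0.0 TCP [ 513.7 -169.7  203. ] rpy [180.   -0.  177.1] q7 1.11
tool move mm -107.7 470.7 -22.0 wz -0.1
```

>>> carry_out(
  deltas=[0,0,0,-0.0108,0.0471,-0.003,-0.6,0,0,0,-0.0108,0.0471,-0.003,-0.6,0,0,0,-0.0108,0.0471,-0.003,-0.6,0,0,0,-0.0108,0.0471,-0.003,-0.6,0,0,0,-0.0108,0.0471,-0.003,-0.6,0,0,0,-0.0108,0.0471,-0.003,-0.6,0,0,0,-0.0108,0.0471,-0.003,-0.6,0,0,0,-0.0108,0.0471,-0.003,-0.6,0,0,0,-0.0108,0.0471,-0.003,-0.6,0,0,0,-0.0108,0.0471,-0.003,-0.6,0,0,0,0,0,0,-0.6,0,0,0,0,0,0,-0.6],
)

```text
clock: 27.5
eef_pos: [645.6, 294.5, 230.9]
tool_rot: [-3.14, -0.0, 3.091]
force: [-0.4, -0.8, -0.5]
width: 68.2
gripper_force: 0.0
```

```bash
python3 -c "
from h import *
look('white',(577,294),'wh_c',r=50)"
```

```text
white n 1667 xy 577.7 289.1 size 61 31 yaw 19.7 | TCP [645.6 294.5 230.9] yaw 177.1
tool move mm 67.6 -8.9 230.9 turn wz -22.6 q7 0.57
```

View pics/wh_c.png

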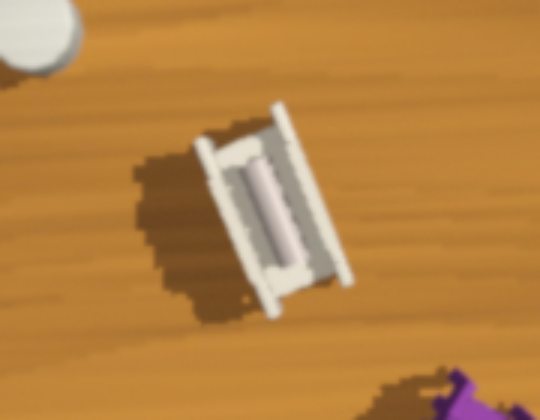

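White claw clip confirmed: toothed sides, spring, yaw about 20°. The jar and the purple clip are clear of it.

>>> carry_out(
  deltas=[0,0,0,0.0338,-0.0044,0.02,-0.6,0,0,0,0.0338,-0.0044,0.02,-0.6,0,0,-7.5,0,0,0.03,-0.6,0,0,-7.5,0,0,0.03,-0.6,0,0,-7.5,0,0,0.03,-0.6,0,0,0,0,0,0,-0.6,0,0,0,0,0,0,-0.6],
)

```text
clock: 28.42
eef_pos: [578.7, 289.3, 102.6]
tool_rot: [3.141, 0.001, -2.803]
force: [0.5, -0.3, -0.1]
width: 68.3
gripper_force: 0.0
```

```bash
python3 -c "
from h import *
go(577.7,289.3,12,20)
look('white',(577,290),r=50)"
```

```text
28.43 w 68.3 grip 0.0 TCP [578.7 289.3 102.6] rpy [ 1.800e+02  1.000e-01 -1.606e+02] q7 0.7
tool move mm 0.9 0.3 90.6 wz -0.6
white n 3120 xy 579.0 290.0 size 66 32 yaw 20.5 | TCP [578.7 289.3 102.6] yaw -160.62
tool move mm -0.5 0.5 102.6 turn wz -1.1 q7 0.7
```

>>> carry_out(
  deltas=[0,0,-0.8,0,0,0.02,-0.6,0,0,0,0,0,0.03,-0.6,0,0,0,0,0,0.02,-0.6,0,0,0,0,0,0.02,-0.6,0,0,0,0,0,0,-0.6,0,0,0,0,0,0,1,0,0,0,0,0,0,1,0,0,0,0,0,0,1,0,0,0,0,0,0,1,0,0,0,0,0,0,1],
)

```text
clock: 29.72
eef_pos: [578.6, 290.4, 12.6]
tool_rot: [3.141, 0.002, -2.786]
force: [-0.4, -1.2, 6.7]
width: 28.8
gripper_force: 59.7
```

>>> carry_out(
  deltas=[0,0,0,0,0,-0.03,1,0,0,0,0,0,-0.035,1,0,0,0,0,0,-0.06,1,0,0,0,0,0,-0.04,1,0,0,7.7,0,0,0,1,0,0,7.7,0,0,0,1,0,0,7.7,0,0,0,1,0,0,0,0,0,0,1,0,0,0,0,0,0,1],
)

```text
clock: 30.85
eef_pos: [577.8, 289.7, 176.2]
tool_rot: [-3.141, -0.0, 3.096]
force: [-0.5, -0.4, -0.3]
width: 29.2
gripper_force: 59.1
```

```bash
python3 -c "
from h import *
go(603.6,-173.8,70,-2.8)"
```

```text
30.85 w 29.2 grip 59.1 TCP [577.8 289.7 176.2] rpy [-180.    -0.   177.4] q7 0.44
tool move mm -46.7 -461.8 106.2 wz 0.2
```

>>> carry_out(
  deltas=[0,0,0.2,-0.0047,-0.0462,0,1,0,0,0,-0.0047,-0.0462,0,1,0,0,0,-0.0047,-0.0462,0,1,0,0,0,-0.0047,-0.0462,0,1,0,0,0,-0.0047,-0.0462,0,1,0,0,0,-0.0047,-0.0462,0,1,0,0,0,-0.0047,-0.0462,0,1,0,0,0,-0.0047,-0.0462,0.02,1,0,0,0,-0.0047,-0.0462,0.02,1,0,0,0,-0.0047,-0.0462,0.03,1,0,0,0,0,0,0.03,1,0,0,0,0,0,0,1],
)

```text
clock: 32.35
eef_pos: [599.5, -174.3, 74.0]
tool_rot: [3.14, -0.005, 3.091]
force: [0.2, -0.5, 0.6]
width: 28.8
gripper_force: 59.3
```

```bash
python3 -c "
from h import *
go(603.6,-173.8,20,-2.8)"
```

```text
32.35 w 28.8 grip 59.3 TCP [ 599.5 -174.3   74. ] rpy [179.9  -0.3 177.1] q7 1.04
tool move mm -4.0 0.7 54.0 wz -0.1
```

>>> carry_out(
  deltas=[0,0,0,-0.002,0.0005,0.02,1,0,0,0,0,0,0.015,1,0,0,0,0,0,0.012,1,0,0,0,0,0,0.006,1,0,0,0,0,0,0,1,0,0,0,0,0,0,-0.1,0,0,0,0,0,0,-0.1,0,0,0,0,0,0,-0.1,0,0,0,0,0,-0.02,-0.1,0,0,0,0,0,-0.04,-0.1,0,0,0,0,0,-0.06,-0.1,0,0,0,0,0,-0.06,-0.1],
)

```text
clock: 33.85
eef_pos: [603.4, -173.3, 206.5]
tool_rot: [3.141, 0.001, 3.091]
force: [1.3, -0.9, 0.3]
width: 47.3
gripper_force: 0.0
```

>>> carry_out(
  deltas=[0,0,0,-0.03,0,-0.03,-0.1,0,0,0,-0.03,0,-0.03,-0.1,0,0,0,0,0,0,-0.1,0,0,0,0,0,0,-0.1],
)

```text
clock: 34.35
eef_pos: [662.5, -176.4, 263.4]
tool_rot: [-3.141, -0.001, 3.092]
force: [-0.9, 0.0, -0.6]
width: 47.3
gripper_force: 0.0
```

```bash
python3 -c "
from h import *
go(603.6,-173.8,20,-2.8)
cv2.imwrite('pics/w6.png',cv2.resize(ctrl.get_image('wrist')[:300,200:500,::-1],None,fx=2,fy=2))
im=ctrl.get_image('scene');cal=ctrl.calibration('scene')
for c in('red','black'):
    for a,p,_ in blobs(mask(im,c)): 
        x=plane(cal,p,18)[0]
        if 400<x[0]<620 and -50<x[1]<300: print(c,a,p.round(),x.round())"
```

```text
34.35 w 47.3 grip 0.0 TCP [ 662.5 -176.4  263.4] rpy [-1.800e+02 -1.000e-01  1.771e+02] q7 1.24
tool move mm 58.9 -0.4 243.4 wz -0.1
red 311 [331. 231.] [591.   9.]
black 134 [360. 170.] [452. 141.]
```

View pics/w6.png

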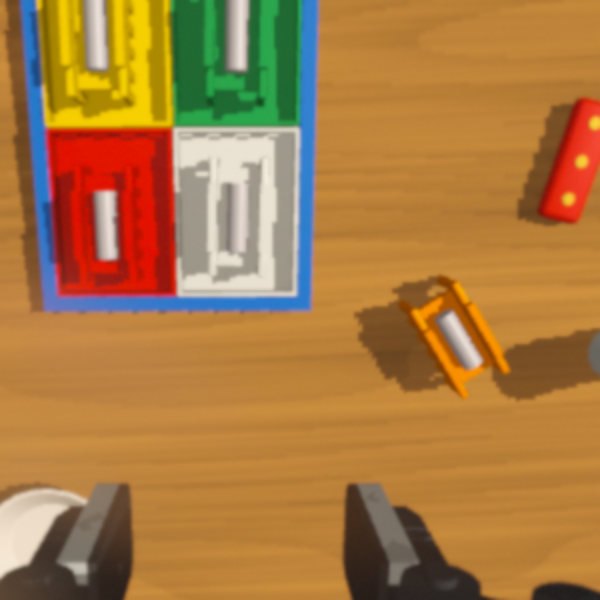

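All four clips stand in their own compartments: red (105,225), white (235,218), yellow (95,30), green (237,35). The barrette and black clip have not moved. Handing in.

```bash
python3 -c "
from cell import ctrl
print(ctrl.finish_job())"
```

```text
the job is handed in; nothing more can be done
None
```

The red, yellow, green and white clips each stand upright in their own colour's compartment, the black clip and red barrette measured unmoved, and I handed the job in at about 34 s; no verdict came back.

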